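Square a touch panel into the test jig

TASK

Push the cream touch panel along the bench until it sits squarely home in the corner of the test jig: its long far edge flush against the aluminium fence and its short end flush against the red stop block, whichever end of the fence that is on. Only push it, with the fingertips or the outside of the fingers: it must stay flat on the bench, never lifted or tipped, and everything else on the bench must be left where it is. Move the arm clear of it when it is home.

Things in the scene. Friction and masses are not known exactly. Their poses are not given: they have to be found in the camera images.
- panel: the loose touch panel, a flat cream unit lying face up with a teal front and a dark screen; 0.3 to 0.65 kg. Its bezel measures 110 mm (own x) by 150 mm (own y) and spans heights 20 to 40 mm; beneath it a smaller back box of 94 x 132 mm reaches down to the bench. Origin: centre of its underside, on the bench. z up; own +x faces the fence to within about 20 degrees at the start
- fence: the fixed aluminium fence of the jig, a straight bar 420 mm long (own y), 25 mm thick, 34 mm high. Origin: on the bench at the middle of its front face, the face the panel must lie against; own x points from that face away from the panel, into the bar (the panel is on the -x side), own y along the face. Position and yaw vary by start. Behind the bar, at least 20 mm clear of it, stand a red power supply (70 mm high) and a slate-blue motor drive (59 mm), both bolted down
- red_stop: the fixed red stop block, 80 mm (own x) by 40 mm (own y) by 34 mm high, standing against the front face of the fence near its left or right end (185 mm from the fence's middle), axes parallel to the fence's. Origin: centre of its underside, so its face towards the panel is 20 mm from the origin along y
- blue_block: fixed blue block of the same size as the red stop, at the other end of the fence; not the one to push against. Origin: centre of its underside
- relay: bystander: small loose amber relay, 30 x 24 x 36 mm high, origin at its underside
- terminal: bystander: loose blue terminal strip, 22 x 50 x 30 mm high, origin at its underside
- contactor: bystander: loose small contactor, cream with a black top, 45 x 45 x 52 mm high, origin at its underside
- screwdriver: bystander: loose yellow-handled screwdriver lying at one side, 180 mm long, less than 40 mm high, origin at about its middle
- tray: bystander: loose lime-green parts drawer with blue terminals in it, 130 x 90 x 40 mm high, origin at its underside

How it is judged:
By the outcome, as a careful person would: the job done as asked, in the order asked, and still so for the second after the job is handed in, with the robot touching nothing.
It also fails if it takes over 64 s, if anything falls off the work surface, if the arm or the gripper's body presses on something with over 40 N, if the wrist force passes 120 N, or if a joint passes its speed limit or range.

ROBOT

A 7-joint arm with a two-finger parallel gripper is mounted at the origin on the work surface. World frame = base frame: x ahead of the robot, y to its left, z up, the work surface at z = 0. Lengths are in m, angles in rad, forces in N, time in s.
With the tool pointing down it reaches from about 0.4 to 0.85 m from the base axis. Payload 4.5 kg.
Tool frame: the origin (TCP) lies on the centre line of the jaws, within the pads' length; the fingertips stand robot.finger_overhang ahead of it and the grasp point (between the pads) is the TCP (robot.finger_overhang is the distance from the TCP to the fingertips, in m); x points along the fingers, y is the direction in which the jaws open and shut, and the axes are right-handed (so a half turn about x gives the same grasp; the last joint's range is limited). The gripper opens to 88 mm and grips with 3 to 60 N. Pads are 18 mm wide; open, the fingers measure 123 mm over their backs; the gripper's body (75 mm by 187 mm) begins 45 mm behind the grasp point.
Start: joints at [-1.137, 0.689, -0.195, 1.565, 0.157, 0.902, -0.215], TCP at [0.243, 0.576, 0.258] pointing down, gripper open.
Joint ranges: [-3.01, 3.01], [-0.46, 2.08], [-1.47, 1.51], [0.13, 2.56], [-1, 4.14], [0.04, 2.09], [-2.66, 2.66]. Speed limits (rad/s): [2.57, 2.57, 3.14, 3.14, 3.14, 3.14, 3.14].

INTERFACE

Orientations are given as a unit quaternion [w, x, y, z].
In Python, from workcell import robot gives the robot as it stands.
- The arm moves only by the tool send_rows, never from a script. Its argument "rows" is a list of rows, each a list of 7 numbers: the shift along the tool's x, y, z in mm, then the turn, a rotation vector about the tool's x, y, z in degrees, then the closure, from -1 (fully open) to 1 (shut). A call has 1 to 8 rows; each row shifts and turns the pose as measured when the row begins, along the tool's axes as they then stand; what a row does not reach is not made up. A row lasts 1/12 s, in which the tool goes at most 41.7 mm and 7.16 degrees, less where a joint would pass 70% of its speed; a pose out of reach is approached as far as the arm can. A call is refused whole if a number of a shift passes 41.7 or a number of a turn 7.16, either way. A call with a gripper value outside its range is refused whole. The fingers move at their own pace and stop on an object; "force" is the grip in N (left out, the last holds). Time passes only in rows, so rows that do not move let the fingers close. It gives the time, the measured TCP pose, the force and the opening at its end, in the units of the state.
- robot.read_state(): the state, without advancing time (a new reading comes with each control period).
- robot.read_camera(name): name is "side" or "top"; returns a dict with "img" (384x512x3 uint8, red, green, blue), "fx", "fy", "cx", "cy" (pixels), "world_from_camera" (4x4, takes a point from camera to world coordinates). Camera axes: x right, y down, z forward; pixel columns grow to the right and rows downward; lengths in m; the calibration is good to about 2 mm. A picture is of the moment at which its call begins. There is no depth.
- robot.sign_off(): hands the job in, once; it reports no verdict.
Trained networks look in a picture, given as the dict that the camera call returned (one of the last four; its "shot" number tells which), for a name from the list of things; names that differ only in an ending like _2 or _b are one class to them, and where a whole thing is asked for, a point or a joint stands for the part that bears it (a point fixed in the world has none). Each returns a list of dicts, best first, with "score" (0 to 1); they miss things now and then, are a little off and sometimes report something else, mostly with a low value. They report only what shows in the picture. A call takes as long as a camera call.
- robot.trace(picture, thing): "pixels" (384x512 bool, what is visible of it) and "centre" ([column, row] in pixels, amid what is visible of it).
The state is a dict: "t": time; "joint_positions": joint angles; "joint_velocities": joint speeds; "joint_efforts": joint torques, N m; "ee_pos": TCP position; "tcp_rot": TCP orientation; "wrist_force": force on the tool from outside, world axes, zero at the start; "torque": the same for the moment, N m; "opening": opening from 0.0 (shut) to 1.0 (fully open).
Only numpy, scipy, OpenCV 4.12 (cv2) and the standard library are available. Lean on these libraries where they do the work, as an engineer would, in place of code of your own. Each camera call takes 0.05 s, during which the arm holds its last target. There are 200 camera calls.

## Working session

There is one attempt and no reset: what is moved stays moved. The work goes in short steps, Python scripts to look and compute and a tool call to move; the robot and the scene stay as the last step left them, time stands still between calls to the robot, and variables do not carry over. Pictures are saved under pics/ and viewed, about 8 in all and at most 12, crops included, and the job is handed in when it is done.

Besides the shell and the picture viewer there is one more tool, called after ">>>" as name([rows], argument=value, ...), one row to a line, values as JSON. send_rows: Moves the arm, as the interface text tells. Its arguments: {"type":"object","properties":{"rows":{"type":"array"},"force":{"type":"number"}},"required":["rows"]}

```bash
mkdir -p pics; ls
cat > h.py <<'E'
import numpy as np, cv2
from workcell import robot
def shot(n,save=None):
    p=robot.read_camera(n)
    if save: cv2.imwrite('pics/'+save,p['img'][:,:,::-1])
    return p
def ray(p,uv,z):
    T=np.array(p['world_from_camera']);uv=np.atleast_2d(uv).astype(float)
    d=np.c_[(uv[:,0]-p['cx'])/p['fx'],(uv[:,1]-p['cy'])/p['fy'],np.ones(len(uv))]@T[:3,:3].T
    o=T[:3,3]; s=(z-o[2])/d[:,2]
    return (o+d*s[:,None])[:,:2]
def proj(p,X):
    T=np.linalg.inv(np.array(p['world_from_camera']));X=np.atleast_2d(X)@T[:3,:3].T+T[:3,3]
    return np.c_[p['fx']*X[:,0]/X[:,2]+p['cx'],p['fy']*X[:,1]/X[:,2]+p['cy']]
def rect(p,name,z):
    r=robot.trace(p,name)
    if not r: return None
    m=r[0]['pixels'].astype(np.uint8)
    c,_=cv2.findContours(m,cv2.RETR_EXTERNAL,cv2.CHAIN_APPROX_NONE)
    c=max(c,key=cv2.contourArea).reshape(-1,2)
    w=ray(p,c,z)*1000
    b=cv2.minAreaRect(w.astype(np.float32))
    return r[0]['score'],m,b,w
E
python3 - <<'E'
from h import *
s=robot.read_state();print(s['ee_pos'],s['tcp_rot'],s['wrist_force'],robot.finger_overhang)
t=shot('top','t0.png');q=shot('side','s0.png')
for p in(t,q): print(np.round(p['world_from_camera'],3).tolist(),p['fx'],p['cx'],p['cy'])
for n,z in [('panel',.04),('fence',.034),('red_stop',.034),('blue_block',.034),('relay',.036),('terminal',.03),('contactor',.052),('screwdriver',.02),('tray',.04)]:
    r=rect(t,n,z)
    print(n, r and (round(r[0],2),r[1].sum(),np.round(r[2][0],1),np.round(r[2][1],1),round(r[2][2],1)))
E
```

```text
pics
[0.24307933 0.5751564  0.25689847] [ 0.69293656  0.13974065  0.69312678 -0.14102036] [ 0.48981988  0.02062358 -0.17428002] 0.019
[[-0.085, -0.973, 0.215, 0.281], [-0.996, 0.083, -0.017, -0.061], [-0.002, -0.215, -0.977, 1.314], [0.0, 0.0, 0.0, 1.0]] 372.30738636870376 250.66861241811935 193.28971581112725
[[0.759, -0.394, 0.518, -0.109], [-0.651, -0.485, 0.584, -0.815], [0.021, -0.781, -0.625, 0.846], [0.0, 0.0, 0.0, 1.0]] 393.86551077359127 254.18991449515656 186.73591377429247
panel (0.32, np.uint64(1087), array([ 536.3, -465.5]), array([103.2, 137.1]), 86.4)
fence (0.61, np.uint64(1037), array([687.7,   5. ]), array([415.5,  39.1]), 82.0)
red_stop (0.8, np.uint64(256), array([662.4, 192.9]), array([44.3, 79.9]), 78.8)
blue_block (0.64, np.uint64(276), array([ 608.8, -170.4]), array([42.9, 84.7]), 84.6)
relay (0.45, np.uint64(71), array([568.4, 258.1]), array([31. , 29.4]), 22.9)
terminal (0.66, np.uint64(101), array([ 498.4, -198.3]), array([49.3, 24.9]), 85.1)
contactor (0.64, np.uint64(169), array([ 565.2, -247.2]), array([43.2, 50.8]), 62.4)
screwdriver (0.73, np.uint64(265), array([637.3, 323.4]), array([ 30.7, 177.5]), 75.0)
tray (0.91, np.uint64(1047), array([ 531.5, -466.4]), array([100.6, 132.9]), 85.1)
```

```bash
python3 -c "
import cv2
a=cv2.imread('pics/t0.png');b=cv2.imread('pics/s0.png')
cv2.imwrite('pics/t0b.png',cv2.resize(a,(800,600),interpolation=cv2.INTER_CUBIC))"
```

```text
(no output)
```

View pics/t0b.png

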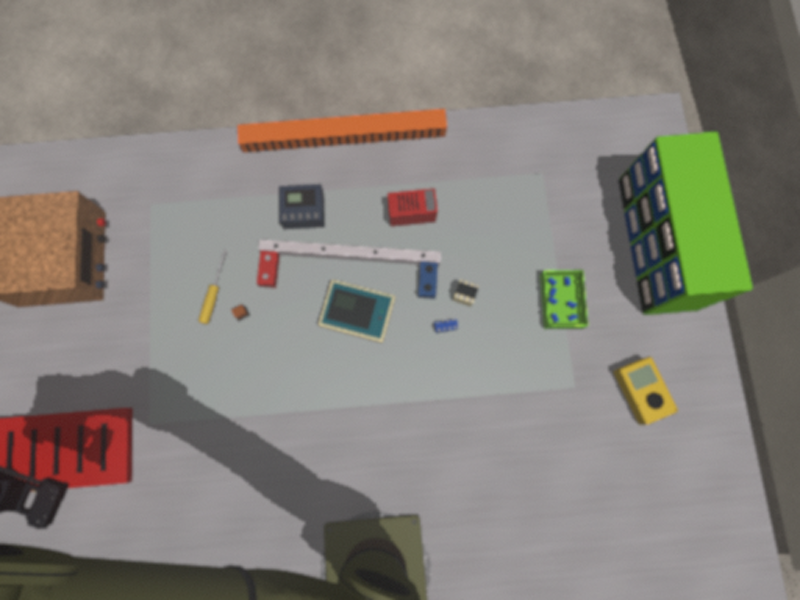

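View pics/s0.png

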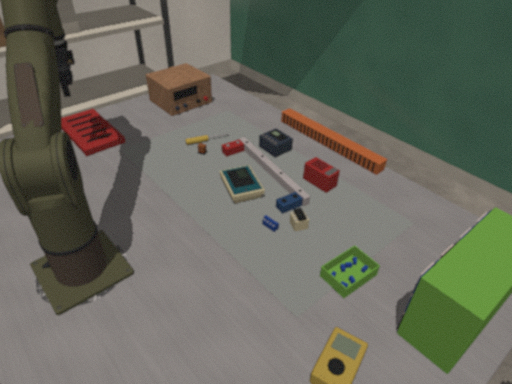

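The top view shows the panel at about (357,311) of 800x600. The fence runs from (262,245) to (440,256), with the red stop at its left end (268,268) and the blue block on the right (427,280). The panel trace actually landed on the green tray, so I'll pick the right candidate and fit box models to the masks.

```bash
cat >> h.py <<'E'
from scipy.optimize import minimize
S=8
def boxes(kind,q):
    x,y,a=q; c,s=np.cos(a),np.sin(a); B={'fence':[(0,25,-210,210,0,34)],'red_stop':[(-80,0,165,205,0,34)],'blue_block':[(-80,0,-205,-165,0,34)],'panel':[(-55,55,-75,75,20,40),(-47,47,-66,66,0,20)]}[kind]
    return [np.array([(x+c*u-s*v,y+s*u+c*v,w) for u in b[:2] for v in b[2:4] for w in b[4:]])/1000 for b in B]
def render(p,kind,q,roi):
    x0,y0,w,h=roi; im=np.zeros((h*S,w*S),np.uint8)
    for b in boxes(kind,q):
        k=(proj(p,b)-[x0,y0]+.5)*S
        cv2.fillConvexPoly(im,cv2.convexHull(k.astype(np.float32)).round().astype(np.int32),255)
    return cv2.resize(im,(w,h),interpolation=cv2.INTER_AREA)/255.
def fit(items,q0):
    "items: (picture, kind, mask)"
    L=[]
    for p,k,m in items:
        x,y,w,h=cv2.boundingRect(m.astype(np.uint8)); r=(x-12,y-12,w+24,h+24)
        L.append((p,k,r,m[r[1]:r[1]+r[3],r[0]:r[0]+r[2]].astype(float)))
    f=lambda q:sum(np.abs(render(p,k,(q[0],q[1],q[2]/100),r)-m).sum()/m.sum()/len(L) for p,k,r,m in L)
    x0=np.array([q0[0],q0[1],q0[2]*100.])
    for d in (12,4): 
        o=minimize(f,x0,method='Nelder-Mead',options=dict(initial_simplex=x0+np.vstack([np.zeros(3),np.eye(3)*d]),xatol=.05,fatol=1e-4)); x0=o.x
    return np.array([o.x[0],o.x[1],o.x[2]/100]),o.fun
def pick(p,name,xy,z=.03):
    uv=proj(p,[xy[0]/1000,xy[1]/1000,z])[0]
    R=[r for r in robot.trace(p,name) if np.hypot(*(np.array(r['centre'])-uv))<15]
    return (R[0]['pixels'],R[0]['score']) if R else (None,0)
def panelmask(p,xy):
    "colour: grow panel region by GrabCut around the expected place"
    m,s=pick(p,'panel',xy)
    if m is not None: return m,s
    uv=proj(p,[xy[0]/1000,xy[1]/1000,.03])[0].astype(int)
    g=np.full(p['img'].shape[:2],cv2.GC_BGD,np.uint8)
    cv2.circle(g,tuple(map(int,uv)),34,cv2.GC_PR_BGD,-1);cv2.circle(g,tuple(map(int,uv)),22,cv2.GC_PR_FGD,-1)
    cv2.grabCut(np.ascontiguousarray(p['img']),g,None,np.zeros((1,65)),np.zeros((1,65)),6,cv2.GC_INIT_WITH_MASK)
    return (g==1)|(g==3),-1
E
python3 - <<'E'
from h import *
t=shot('top');q=shot('side')
c=ray(t,(228.5,199),.04)[0]*1000;print('panel approx',c)
I=[]
for p,l in((t,'t'),(q,'s')):
  J=[]
  for k,xy in (('fence',(690,5)),('red_stop',(662,193)),('blue_block',(609,-170))):
    m,s=pick(p,k,xy)
    print(l,k,round(s,2),None if m is None else m.sum())
    if m is not None: J.append((p,k,m))
  if J: print(l,fit(J,(675,7,-.145)))
  I+=J
  m,s=panelmask(p,c);print(l,'panel',s,m.sum())
  a=p['img'].copy();a[cv2.morphologyEx(m.astype(np.uint8),cv2.MORPH_GRADIENT,np.ones((2,2)))>0]=[255,0,255]
  cv2.imwrite(f'pics/m{l}.png',a[:,:,::-1])
  for y in(-.3,): print(l,fit([(p,'panel',m)],(c[0],c[1],y)))
print('both',fit(I,(675,7,-.145)))
E
```

```text
panel approx [546.9779594   -4.09264793]
t fence 0.67 986
t red_stop 0.57 280
t blue_block 0.78 237
t (array([ 6.79334718e+02,  7.33814832e+00, -1.58424313e-01]), np.float64(0.15759587136663677))
t panel 0.95 1286
t (array([ 5.49724992e+02, -7.44521092e-01, -3.49278255e-01]), np.float64(0.06860305553014362))
s fence 0.97 945
s red_stop 0.7 281
s blue_block 0.58 350
s (array([ 6.83872925e+02,  6.08242063e+00, -1.58191087e-01]), np.float64(0.16260723777231115))
s panel 0.63 1079
s (array([ 5.54057628e+02, -1.77822308e+00, -3.69818168e-01]), np.float64(0.1007868578385942))
both (array([ 6.81482876e+02,  6.65473234e+00, -1.59722265e-01]), np.float64(0.18762111071843124))
```

>>> send_rows([
  [0,0,0,-6.9,0,0,-1],
  [0,0,0,-6.9,0,0,-1],
  [0,-34,19,0,0,0,-1],
  [0,-34,19,0,0,0,-1],
  [0,-34,19,0,0,0,-1],
  [0,-34,19,0,0,0,-1],
  [0,-34,19,0,0,0,-1],
  [0,-34,19,0,0,0,-1],
])

```text
t: 1.72
ee_pos: [0.323, 0.3607, 0.2558]
tcp_rot: [0.704, 0.05, 0.707, -0.041]
wrist_force: [0.4, -0.1, 0.3]
opening: 1.002
```

>>> send_rows([
  [0,-34,19,0,0,0,-1],
  [0,-34,19,0,0,0,-1],
  [0,-34,19,0,0,0,-1],
  [0,-34,19,0,0,0,-1],
  [0,-34,19,0,0,0,-1],
  [0,-34,19,0,0,0,-1],
  [0,-34,19,0,0,0,-1],
  [0,-34,19,0,0,0,-1],
])

```text
t: 2.38
ee_pos: [0.4432, 0.0575, 0.2536]
tcp_rot: [0.706, 0.051, 0.705, -0.039]
wrist_force: [0.5, 0.7, 0.3]
opening: 0.999
```

```bash
cat >> h.py <<'E'
F=(681.5,6.6,-.159)
from scipy.spatial.transform import Rotation as Ro
def where(tgt=None,yaw=0):
    "tool in fence frame (mm,deg); tgt=(fx,fy,z) -> shift in tool axes"
    s=robot.read_state();q=s['tcp_rot'];R=Ro.from_quat([q[1],q[2],q[3],q[0]]).as_matrix()
    c,n=np.cos(F[2]),np.sin(F[2]);E=np.array([[c,n],[-n,c]])
    e=s['ee_pos']*1000;f=E@(e[:2]-F[:2])
    print('t',round(s['t'],2),'fence xy',f.round(1),'z',e[2].round(1),'tilt',np.degrees(np.arccos(-R[2,0])).round(2),'ztool hdg rel',np.degrees(np.arctan2(R[1,2],R[0,2])-F[2]).round(2),'F',np.round(s['wrist_force'],1),'Ff',(E@s['wrist_force'][:2]).round(1),'op',s['opening'])
    if tgt is not None:
        w=E.T@np.array(tgt[:2])+F[:2]; d=np.r_[w,tgt[2]]-e; print('shift tool',(R.T@d).round(1),'dist',np.linalg.norm(d).round(1))
E
python3 -c "
from h import *
where((-222,-28,120))"
```

```text
t 2.38 fence xy [-243.4   12.5] z 253.6 tilt 0.91 ztool hdg rel 1.81 F [0.5 0.7 0.3] Ff [0.4 0.8] op 0.9985853658537277
shift tool [132.9 -43.3  19.9] dist 141.2
```

>>> send_rows([
  [0,-22,10,1.8,0,0,-1],
  [0,-22,10,0,0,0,-1],
  [35,0,0,0,0,0,-1],
  [35,0,0,0,0,0,-1],
  [35,0,0,0,0,0,-1],
  [20,0,0,0,0,0,-1],
  [0,0,0,0,0,0,-1],
])

```text
t: 2.97
ee_pos: [0.4676, -0.0049, 0.1265]
tcp_rot: [0.711, 0.071, 0.697, -0.062]
wrist_force: [-1.1, -0.4, -0.7]
opening: 0.996
```

```bash
cat >> h.py <<'E'
def turn(rel=0):
    "rotation vector (tool axes, deg) to tool down with tool z at heading rel from fence x"
    q=robot.read_state()['tcp_rot'];R=Ro.from_quat([q[1],q[2],q[3],q[0]]).as_matrix()
    a=F[2]+np.radians(rel);z=np.array([np.cos(a),np.sin(a),0]);x=np.array([0,0,-1.]);D=np.c_[x,np.cross(z,x),z]
    print('turn',np.degrees(Ro.from_matrix(R.T@D).as_rotvec()).round(1))
E
python3 - <<'E'
from h import *
where((-222,-28,37));turn()
t=shot('top');m,s=panelmask(t,(551,-1));print(s,m.sum(),fit([(t,'panel',m)],(551,-1,-.35)))
cv2.imwrite('pics/t1.png',cv2.resize(t['img'][130:250,130:330,::-1],None,fx=4,fy=4,interpolation=cv2.INTER_CUBIC))
E
```

```text
t 2.97 fence xy [-209.4  -45.2] z 126.5 tilt 1.33 ztool hdg rel -1.67 F [-1.1 -0.4 -0.7] Ff [-1.  -0.5] op 0.9958821278039708
shift tool [ 89.4  15.6 -14.7] dist 92.0
turn [-1.7  1.1 -0.8]
-1 2651 (array([ 5.24840028e+02,  5.28130098e+00, -1.90737954e-01]), np.float64(0.47499352815437756))
```

View pics/t1.png

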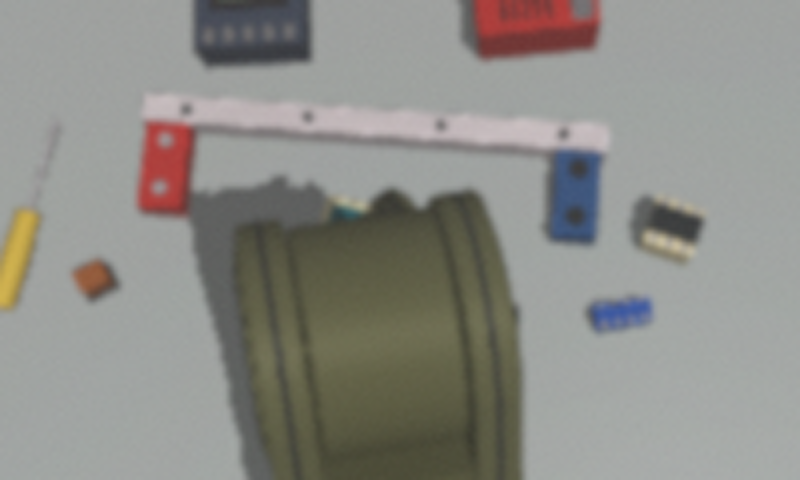

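The arm hides the panel from above (crop: only its left corner shows, at about (350,205)), so I'll rely on the side view while pushing. Descending behind the near edge.

>>> send_rows([
  [0,15,-15,-1.7,1.1,-0.8,-1],
  [0,0,0,0,0,0,-1],
  [25,0,0,0,0,0,-1],
  [25,0,0,0,0,0,-1],
  [20,0,0,0,0,0,-1],
  [12,0,0,0,0,0,-1],
  [4,0,0,0,0,0,-1],
  [0,0,0,0,0,0,-1],
])

```text
t: 3.73
ee_pos: [0.4707, 0.0158, 0.0534]
tcp_rot: [0.716, 0.059, 0.694, -0.052]
wrist_force: [0.7, -1.2, -0.9]
opening: 1.001
```

```bash
cat >> h.py <<'E'
def see(cam,xy,yaw,save=None,kind='panel'):
    p=shot(cam);m,s=panelmask(p,xy);q,e=fit([(p,'panel',m)],(xy[0],xy[1],yaw))
    c,n=np.cos(F[2]),np.sin(F[2]);f=np.array([[c,n],[-n,c]])@(q[:2]-F[:2])
    print(cam,'score',round(s,2),m.sum(),'panel world',q.round(3),'fence frame',f.round(1),'rel yaw deg',np.degrees(q[2]-F[2]).round(1),'err',round(e,3),'goal -55,90')
    if save:
        u=proj(p,[xy[0]/1e3,xy[1]/1e3,.03])[0].astype(int);a=p['img'][max(0,u[1]-65):u[1]+65,max(0,u[0]-85):u[0]+85,::-1]
        cv2.imwrite('pics/'+save,cv2.resize(a,None,fx=4,fy=4,interpolation=cv2.INTER_CUBIC))
E
python3 - <<'E'
from h import *
where((-222,-28,37));turn();see('side',(551,-1),-.35,'s1.png')
E
```

```text
t 3.73 fence xy [-209.6  -24.3] z 53.4 tilt 1.86 ztool hdg rel 0.05 F [ 0.7 -1.2 -0.9] Ff [ 0.9 -1.1] op 1.0006194972523994
shift tool [ 15.9  -3.8 -12.9] dist 20.8
turn [ 0.1  1.7 -0.7]
side score 0.74 824 panel world [ 5.58467e+02 -3.13400e+00 -4.24000e-01] fence frame [-119.9  -29.1] rel yaw deg -15.2 err 0.445 goal -55,90
```

View pics/s1.png

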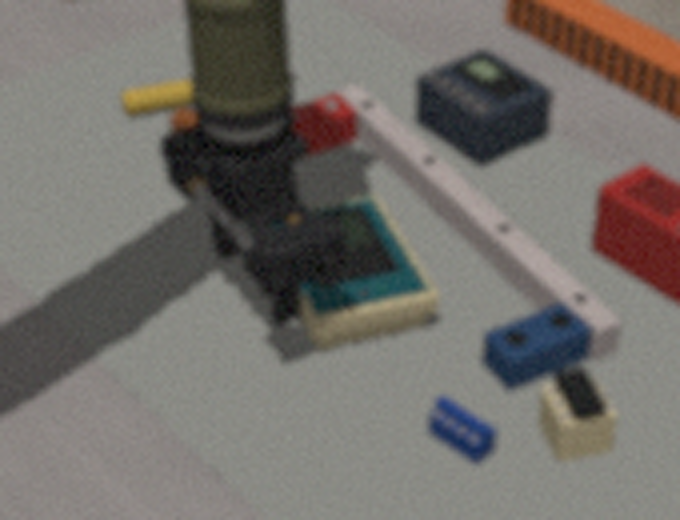

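The side crop shows the right finger just short of the panel's near-right corner (about (290,300)), still above. I'll back off slightly and go down.

>>> send_rows([
  [0,0,-12,0,1.7,-0.7,-1],
  [5,0,-4,0,0,0,-1],
  [6,0,-2,0,0,0,-1],
  [5,0,0,0,0.5,0,-1],
  [0,0,0,0,0,0,-1],
])

```text
t: 4.25
ee_pos: [0.4578, 0.0184, 0.044]
tcp_rot: [0.705, 0.058, 0.705, -0.055]
wrist_force: [0.3, -0.4, -0.6]
opening: 1.003
```

Run:
```python
from h import *
where((-222,-28,37));turn()
```

```text
t 4.25 fence xy [-222.7  -23.8] z 44.0 tilt 0.17 ztool hdg rel -0.06 F [ 0.3 -0.4 -0.6] Ff [ 0.4 -0.4] op 1.00261142736857
shift tool [ 7.  -4.2  0.7] dist 8.2
turn [-0.1  0.  -0.2]
```

>>> send_rows([
  [5,-2,0,0,0,0,-1],
  [3,-2,4,0,0,0,-1],
  [1,0,6,0,0,0,-1],
  [0,0,6,0,0,0,-1],
  [0,0,6,0,0,0,-1],
  [0,0,6,0,0,0,-1],
  [0,0,6,0,0,0,-1],
  [0,0,6,0,0,0,-1],
])

```text
t: 4.92
ee_pos: [0.4979, 0.004, 0.038]
tcp_rot: [0.703, 0.058, 0.706, -0.059]
wrist_force: [-2.1, -0.5, -0.1]
opening: 1.0
```

Run:
```python
from h import *
where((-125,-28,37));turn();see('side',(555,-1),-.3,'s2.png')
```

```text
t 4.92 fence xy [-180.8  -31.6] z 38.0 tilt 0.29 ztool hdg rel -0.37 F [-2.1 -0.5 -0.1] Ff [-1.9 -0.8] op 0.9997091517610599
shift tool [ 0.8  4.  55.8] dist 56.0
turn [-0.4 -0.3  0.1]
side score 0.7 604 panel world [ 5.67164e+02 -9.43000e-01 -1.68000e-01] fence frame [-111.7  -25.6] rel yaw deg -0.5 err 0.864 goal -55,90
```

View pics/s2.png

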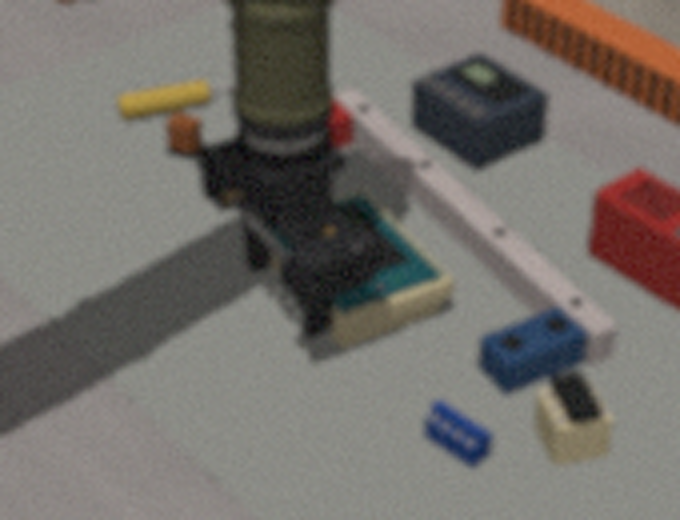

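The right finger is pushing the near-right corner and the panel is turning square. I'll carry on towards the fence.

>>> send_rows([
  [0,2,6,-0.4,-0.3,0,-1],
  [0,2,6,0,0,0,-1],
  [0,1,6,0,0,0,-1],
  [0,0,6,0,0,0,-1],
  [0,0,6,0,0,0,-1],
  [0,0,6,0,0,0,-1],
  [0,0,5,0,0,0,-1],
  [0,0,0,0,0,0,-1],
])

```text
t: 5.68
ee_pos: [0.5405, 0.0027, 0.0382]
tcp_rot: [0.703, 0.055, 0.707, -0.056]
wrist_force: [-1.1, -0.4, -0.4]
opening: 0.997
```

Run:
```python
from h import *
where((-125,-28,37));turn()
```

```text
t 5.68 fence xy [-138.6  -26.1] z 38.2 tilt 0.27 ztool hdg rel 0.1 F [-1.1 -0.4 -0.4] Ff [-1.  -0.6] op 0.9972486843500981
shift tool [ 1.2 -1.9 13.6] dist 13.8
turn [ 0.1 -0.2  0.1]
```

>>> send_rows([
  [0,0,5,0,0,0,-1],
  [0,0,5,0,0,0,-1],
  [0,0,2,0,0,0,-1],
  [0,0,-10,0,0,0,-1],
  [0,0,-20,0,0,0,-1],
  [-20,0,-5,0,0,0,-1],
  [-40,0,0,0,0,0,-1],
  [-40,0,0,0,0,0,-1],
])

```text
t: 6.35
ee_pos: [0.5203, 0.0067, 0.1351]
tcp_rot: [0.703, 0.055, 0.707, -0.056]
wrist_force: [1.7, -0.7, -0.2]
opening: 1.0
```

>>> send_rows([
  [-20,-35,0,0,0,0,-1],
  [0,-40,0,0,0,0,-1],
  [0,-40,0,0,0,0,-1],
  [0,-40,0,0,0,0,-1],
  [0,-40,0,0,0,0,-1],
  [0,-20,0,0,0,0,-1],
  [0,0,0,0,0,0,-1],
])

```text
t: 6.93
ee_pos: [0.5045, -0.2133, 0.1673]
tcp_rot: [0.718, 0.055, 0.692, -0.053]
wrist_force: [-0.0, -0.5, -1.2]
opening: 0.999
```

Run:
```python
from h import *
where();turn(90);turn(-90);print(robot.read_state()['joint_positions'])
see('top',(620,-15),-.16,'t3.png');see('side',(620,-15),-.16)
```

```text
t 6.93 fence xy [-140.  -245.2] z 167.3 tilt 2.11 ztool hdg rel 0.38 F [-0.  -0.5 -1.2] Ff [ 0.1 -0.5] op 0.9990179568443491
turn [-89.6   1.9   1.4]
turn [90.4  1.4 -1.9]
[ 0.64257303  0.75421356 -0.53735457  1.90445445  0.63192858  0.61722037
  1.12630284]
top score 0.68 1262 panel world [ 6.18076e+02 -2.49700e+00 -1.35000e-01] fence frame [-61.2 -19. ] rel yaw deg 1.4 err 0.065 goal -55,90
side score 0.57 758 panel world [ 6.10608e+02  1.53000e-01 -3.63000e-01] fence frame [-69.  -17.6] rel yaw deg -11.7 err 0.492 goal -55,90
```

View pics/t3.png

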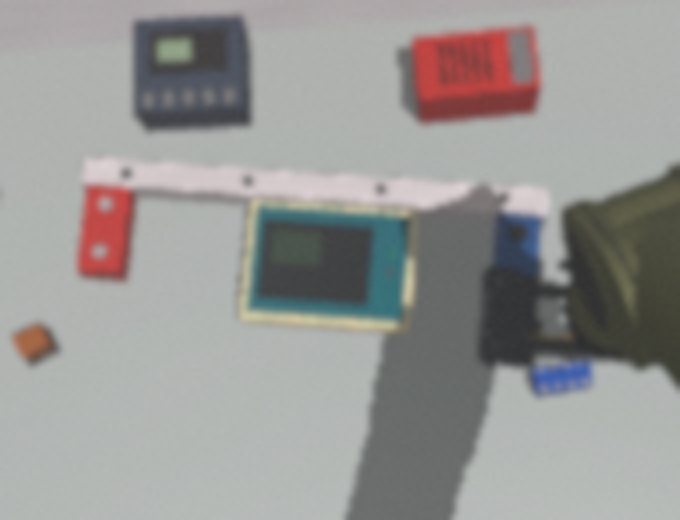

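Panel is now square, about 5 mm off the fence, with a clear run left to the red stop. Next I turn the tool 90° for the end push.

>>> send_rows([
  [0,0,0,-7,0.3,0.2,0],
  [0,0,0,-7,0,0,0],
  [0,0,0,-7,0,0,0],
  [0,0,0,-7,0,0,0],
  [0,0,0,-7,0,0,0],
  [0,0,0,-7,0,0,0],
])

```text
t: 7.63
ee_pos: [0.5119, -0.1863, 0.1699]
tcp_rot: [0.688, -0.213, 0.659, 0.217]
wrist_force: [-0.1, -0.1, -0.3]
opening: 0.569
```

Run:
```python
from h import *
where();turn(90);print(robot.read_state()['joint_positions'])
```

```text
t 7.63 fence xy [-136.9 -217.3] z 169.9 tilt 2.37 ztool hdg rel 44.52 F [-0.1 -0.1 -0.3] Ff [-0.1 -0.1] op 0.5687861129878348
turn [-45.5   2.    1.3]
[ 0.71918606  0.80298675 -0.75697105  1.90120806  0.79621105  0.72565266
  1.69364593]
```

>>> send_rows([
  [0,0,0,-7,0.4,0.3,0],
  [0,0,0,-7,0.4,0.3,0],
  [0,0,0,-7,0.4,0.3,0],
  [0,0,0,-7,0.4,0.3,0],
  [0,0,0,-7,0,0,0],
  [0,0,0,-7,0,0,0],
  [0,0,0,-3,0,0,0],
])

```text
t: 8.22
ee_pos: [0.5183, -0.1644, 0.1726]
tcp_rot: [0.541, -0.461, 0.527, 0.466]
wrist_force: [0.6, 1.8, -0.1]
opening: 0.497
```

Run:
```python
from h import *
where((-60,-125,120));turn(90);print(robot.read_state()['joint_positions'])
```

```text
t 8.22 fence xy [-134.1 -194.7] z 172.6 tilt 1.26 ztool hdg rel 91.03 F [ 0.6  1.8 -0.1] Ff [0.3 1.8] op 0.49681262513915525
shift tool [ 54.6 -74.9  67.2] dist 114.5
turn [1.  1.2 0.5]
[ 0.76890015  0.87690664 -0.96238429  1.87538138  0.91155246  0.89309348
  2.35495851]
```

>>> send_rows([
  [0,-20,18,1,1.2,0.5,0],
  [0,-20,18,0,0,0,0],
  [5,-18,15,0,0,0,0],
  [20,-12,10,0,0,0,0],
  [25,0,0,0,0,0,0],
  [5,0,0,0,0,0,0],
  [0,0,0,0,0,0,0],
])

```text
t: 8.8
ee_pos: [0.6035, -0.0901, 0.119]
tcp_rot: [0.535, -0.466, 0.527, 0.468]
wrist_force: [-0.2, 0.1, 0.1]
opening: 0.501
```

Run:
```python
from h import *
where((-60,-125,38));turn(90);print(robot.read_state()['joint_positions'])
```

```text
t 8.8 fence xy [ -61.7 -107.9] z 119.0 tilt 0.6 ztool hdg rel 91.77 F [-0.2  0.1  0.1] Ff [-0.2  0.1] op 0.5013112612720002
shift tool [ 80.9  -0.8 -17.9] dist 82.8
turn [1.8 0.5 0.3]
[ 0.54232334  1.00566259 -0.89555426  1.70331179  0.95730966  0.92455867
  2.26423049]
```

>>> send_rows([
  [0,0,-17,1.8,0.5,0.3,0],
  [0,0,-3,0,0,0,0],
  [0,0,0,0,0,0,0],
  [22,0,0,0,0,0,0],
  [22,0,0,0,0,0,0],
  [12,0,0,0,0,0,0],
  [5,0,0,0,0,0,0],
  [0,0,0,0,0,0,0],
])

```text
t: 9.47
ee_pos: [0.6031, -0.1139, 0.0638]
tcp_rot: [0.541, -0.459, 0.538, 0.454]
wrist_force: [0.1, 0.6, 0.1]
opening: 0.499
```

Run:
```python
from h import *
where((-60,-125,38));turn(90);see('side',(620,-2),-.16,'s4.png')
```

```text
t 9.47 fence xy [ -58.3 -131.4] z 63.8 tilt 0.5 ztool hdg rel 89.62 F [0.1 0.6 0.1] Ff [-0.   0.6] op 0.49869119697046843
shift tool [25.7  1.9  6.4] dist 26.6
turn [-0.4 -0.1  0.5]
side score 0.85 620 panel world [ 6.19254e+02 -3.26000e+00 -1.78000e-01] fence frame [-59.9 -19.6] rel yaw deg -1.1 err 0.911 goal -55,90
```

View pics/s4.png

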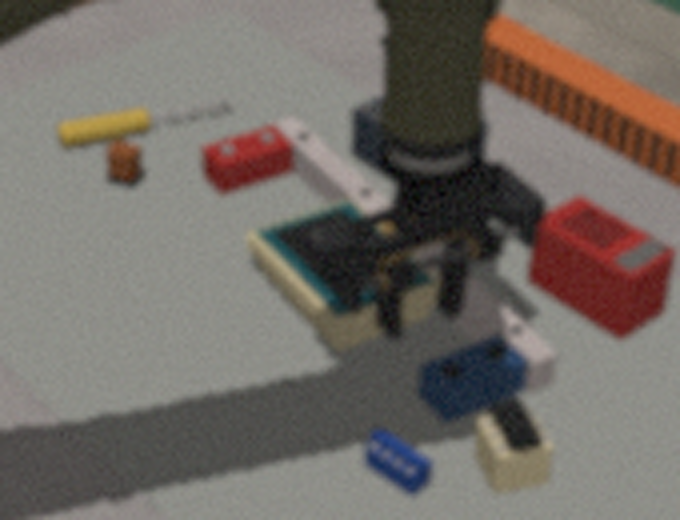

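The two fingers stand between the panel's right end and the blue block, clear of both. Going down and pushing.

>>> send_rows([
  [14,1,0,-0.4,0,0.5,0],
  [8,1,0,0,0,0,0],
  [3,0,2,0,0,0,0],
  [0,0,5,0,0,0,0],
  [0,0,7,0,0,0,0],
  [0,0,7,0,0,0,0],
  [0,0,7,0,0,0,0],
  [0,0,7,0,0,0,0],
])

```text
t: 10.23
ee_pos: [0.609, -0.0783, 0.0397]
tcp_rot: [0.538, -0.46, 0.539, 0.456]
wrist_force: [-0.8, -2.7, -1.3]
opening: 0.5
```

Run:
```python
from h import *
where((-60,0,38));turn(90)
```

```text
t 10.23 fence xy [-58.2 -95.3] z 39.7 tilt 0.32 ztool hdg rel 89.91 F [-0.8 -2.7 -1.3] Ff [-0.3 -2.8] op 0.5003870871587098
shift tool [ 1.3  2.  95.3] dist 95.4
turn [-0.1 -0.2  0.2]
```

>>> send_rows([
  [0,0,8,0,0,0,0],
  [0,0,8,0,0,0,0],
  [0,0,8,0,0,0,0],
  [0,0,8,0,0,0,0],
  [0,0,8,0,0,0,0],
  [0,0,8,0,0,0,0],
  [0,0,8,0,0,0,0],
  [0,0,4,0,0,0,0],
])

```text
t: 10.9
ee_pos: [0.6194, -0.0141, 0.0398]
tcp_rot: [0.537, -0.462, 0.54, 0.455]
wrist_force: [-0.4, -3.0, 0.6]
opening: 0.496
```

Run:
```python
from h import *
where((-60,0,38));turn(90)
```

```text
t 10.9 fence xy [-58.  -30.2] z 39.8 tilt 0.58 ztool hdg rel 89.93 F [-0.4 -3.   0.6] Ff [ 0. -3.] op 0.49592176550057077
shift tool [ 1.5  2.  30.2] dist 30.3
turn [-0.1 -0.5  0.2]
```

>>> send_rows([
  [0,0,6,0,0,0,0],
  [0,0,6,0,0,0,0],
  [0,0,6,0,0,0,0],
  [0,0,6,0,0,0,0],
  [0,0,3,0,0,0,0],
  [0,0,2,0,0,0,0],
  [0,0,2,0,0,0,0],
])

```text
t: 11.48
ee_pos: [0.6249, 0.0192, 0.0398]
tcp_rot: [0.536, -0.462, 0.541, 0.454]
wrist_force: [-1.7, -5.3, 2.6]
opening: 0.502
```

Run:
```python
from h import *
where((-60,6,38));turn(90);see('top',(635,95),-.16,'t5.png');see('side',(635,95),-.16)
```

```text
t 11.48 fence xy [-57.8   3.5] z 39.8 tilt 0.71 ztool hdg rel 89.92 F [-1.7 -5.3  2.6] Ff [-0.8 -5.5] op 0.5015415575121613
shift tool [1.7 2.2 2.5] dist 3.7
turn [-0.1 -0.7  0.3]
top score 0.87 953 panel world [ 6.34612e+02  1.10555e+02 -2.03000e-01] fence frame [-62.8  95.2] rel yaw deg -2.5 err 0.425 goal -55,90
side score 0.57 315 panel world [ 6.29408e+02  1.03570e+02 -3.66000e-01] fence frame [-66.8  87.5] rel yaw deg -11.8 err 2.148 goal -55,90
```

View pics/t5.png

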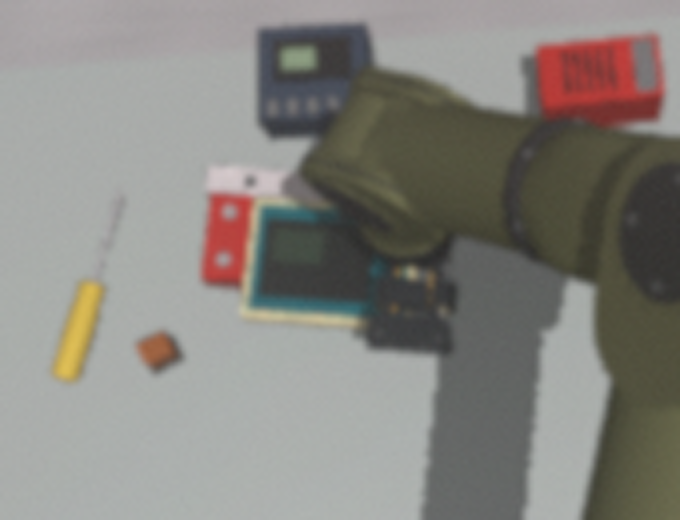

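Panel is at or very near the red stop, with the force starting to rise. I'll press gently until it seats.

>>> send_rows([
  [0,0,3,0,-0.4,0.3,0],
  [0,0,3,0,0,0,0],
  [0,0,3,0,0,0,0],
])

```text
t: 11.93
ee_pos: [0.6251, 0.0198, 0.0391]
tcp_rot: [0.534, -0.461, 0.545, 0.454]
wrist_force: [-1.8, -6.7, 5.9]
opening: 0.498
```

Run:
```python
from h import *
where((-60,6,38));turn(90)
```

```text
t 11.93 fence xy [-57.8   4.1] z 39.1 tilt 1.05 ztool hdg rel 89.7 F [-1.8 -6.7  5.9] Ff [-0.7 -6.9] op 0.49781161601913454
shift tool [1.1 2.2 1.9] dist 3.2
turn [-0.3 -1.  -0.2]
```

>>> send_rows([
  [0,0,7,0,0,0,0],
  [0,0,8,0,0,0,0],
  [0,0,8,0,0,0,0],
])

```text
t: 12.18
ee_pos: [0.6253, 0.0198, 0.0384]
tcp_rot: [0.523, -0.466, 0.559, 0.443]
wrist_force: [-4.7, -15.2, 11.9]
opening: 0.5
```

>>> send_rows([
  [0,0,-10,0,0,0,0],
  [0,0,-20,0,0,0,0],
  [-10,0,-5,0,0,0,0],
  [-40,0,0,0,0,0,0],
  [-40,0,0,0,0,0,0],
  [-20,40,0,0,0,0,-0.5],
  [0,41,0,0,0,0,-0.5],
  [0,41,0,0,0,0,-0.5],
])

```text
t: 12.85
ee_pos: [0.5107, 0.0179, 0.1561]
tcp_rot: [0.534, -0.461, 0.553, 0.444]
wrist_force: [0.4, 0.6, -0.4]
opening: 0.702
```

Run:
```python
from h import *
where((-160,95,130));turn(0);see('top',(635,95),-.16,'t6.png');see('side',(635,95),-.16)
```

```text
t 12.85 fence xy [-170.4  -15.9] z 156.1 tilt 2.03 ztool hdg rel 88.65 F [ 0.4  0.6 -0.4] Ff [0.3 0.6] op 0.7020959291642804
shift tool [ 22.1  -7.8 111.9] dist 114.4
turn [88.6 -1.5  1.6]
top score -1 2233 panel world [ 6.47368e+02  9.04670e+01 -2.30000e-01] fence frame [-47.   77.4] rel yaw deg -4.1 err 0.402 goal -55,90
side score 0.73 884 panel world [ 6.38546e+02  1.04377e+02 -1.79000e-01] fence frame [-57.9  89.7] rel yaw deg -1.1 err 0.154 goal -55,90
```

View pics/t6.png

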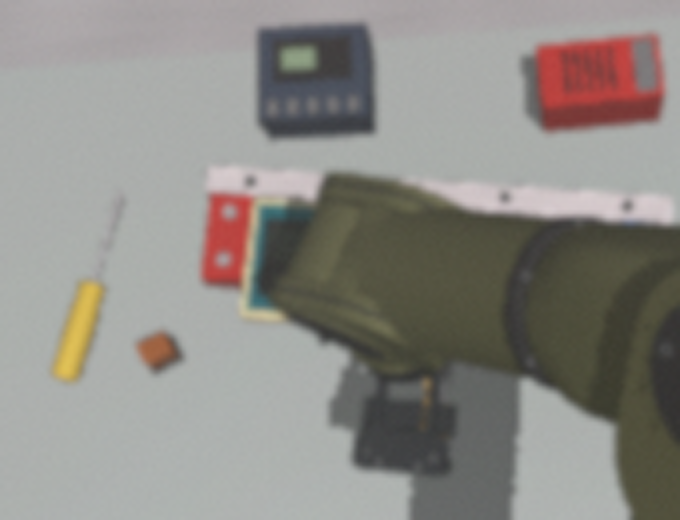

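The panel is hard against the red stop: 15 N with no more travel. About 3 mm remains to the fence. Turning back for the square press against the fence.

>>> send_rows([
  [0,0,0,7.1,0,0,-0.5],
  [0,0,0,7.1,0,0,-0.5],
  [0,0,0,7.1,0,0,-0.5],
  [0,0,0,7.1,0,0,-0.5],
  [0,0,0,7.1,0,0,-0.5],
  [0,0,0,7.1,0,0,-0.5],
  [0,0,0,7.1,0,0,-0.5],
  [0,0,0,7.1,0,0,-0.5],
])

```text
t: 13.72
ee_pos: [0.528, 0.0243, 0.1569]
tcp_rot: [0.696, -0.143, 0.691, 0.129]
wrist_force: [0.7, -0.4, -0.0]
opening: 0.747
```

>>> send_rows([
  [0,0,0,7.1,0,0,-0.5],
  [0,0,0,7.1,0,0,-0.5],
  [0,0,0,7.1,0,0,-0.5],
  [0,0,0,4,0,0,-0.5],
  [0,0,0,0,0,0,-0.5],
])

```text
t: 14.13
ee_pos: [0.5408, 0.0294, 0.1582]
tcp_rot: [0.716, 0.021, 0.697, -0.025]
wrist_force: [-0.2, 0.4, 0.3]
opening: 0.748
```

Run:
```python
from h import *
where((-150,84,120));turn(0)
```

```text
t 14.13 fence xy [-142.5    0.3] z 158.2 tilt 1.55 ztool hdg rel 5.35 F [-0.2  0.4  0.3] Ff [-0.2  0.4] op 0.7480210542584959
shift tool [37.7 84.3 -0.7] dist 92.3
turn [5.3 1.5 0.2]
```

>>> send_rows([
  [0,0,-6,5.3,1.5,0.2,-0.5],
  [0,22,-6,0,0,0,-0.5],
  [0,22,0,0,0,0,-0.5],
  [0,20,0,0,0,0,-0.5],
  [0,12,0,0,0,0,-0.5],
  [15,0,0,0,0,0,-0.5],
  [15,0,0,0,0,0,-0.5],
  [0,0,0,0,0,0,-0.5],
])

```text
t: 14.8
ee_pos: [0.5547, 0.1147, 0.1286]
tcp_rot: [0.71, 0.059, 0.7, -0.049]
wrist_force: [-0.0, -1.1, -0.7]
opening: 0.748
```

Run:
```python
from h import *
where((-150,84,38));turn(0);see('side',(635,95),-.16)
```

```text
t 14.8 fence xy [-142.4   86.6] z 128.6 tilt 1.15 ztool hdg rel 0.36 F [-0.  -1.1 -0.7] Ff [ 0.1 -1.1] op 0.7482429227840453
shift tool [90.4 -3.9 -8.9] dist 91.0
turn [ 0.4  0.8 -0.9]
side score 0.81 972 panel world [ 6.38623e+02  1.04236e+02 -1.54000e-01] fence frame [-57.8  89.6] rel yaw deg 0.3 err 0.063 goal -55,90
```

>>> send_rows([
  [0,-3,-9,0.4,0.8,-0.9,-0.5],
  [20,0,0,0,0,0,-0.5],
  [25,0,0,0,0,0,-0.5],
  [20,0,0,0,0,0,-0.5],
  [12,0,0,0,0,0,-0.5],
  [5,0,0,0,0,0,-0.5],
  [0,0,0,0,0,0,-0.5],
])

```text
t: 15.48
ee_pos: [0.5483, 0.111, 0.0514]
tcp_rot: [0.707, 0.058, 0.702, -0.059]
wrist_force: [0.8, 0.2, -0.6]
opening: 0.75
```

Run:
```python
from h import *
where((-122,84,38));turn(0)
```

```text
t 15.48 fence xy [-148.   82.] z 51.4 tilt 0.38 ztool hdg rel -0.41 F [ 0.8  0.2 -0.6] Ff [0.8 0.3] op 0.7497387508359357
shift tool [13.6  2.2 25.9] dist 29.4
turn [-0.4  0.4  0. ]
```

>>> send_rows([
  [8,0,4,-0.4,0.4,0,-0.5],
  [5,0,6,0,0,0,-0.5],
  [2,0,6,0,0,0,-0.5],
  [0,0,5,0,0,0,-0.5],
  [0,0,3,0,0,0,-0.5],
  [0,0,3,0,0,0,-0.5],
  [0,0,3,0,0,0,-0.5],
])

```text
t: 16.07
ee_pos: [0.5739, 0.1066, 0.038]
tcp_rot: [0.7, 0.054, 0.709, -0.056]
wrist_force: [-6.7, 0.9, 3.8]
opening: 0.753
```

Run:
```python
from h import *
where((-119,84,38));turn(0)
```

```text
t 16.07 fence xy [-122.    81.7] z 38.0 tilt 0.75 ztool hdg rel 0.14 F [-6.7  0.9  3.8] Ff [-6.8 -0.1] op 0.753403068604236
shift tool [-0.   2.3  3. ] dist 3.8
turn [ 0.1 -0.7  0.2]
```

>>> send_rows([
  [0,0,5,0,0,0,-0.5],
  [0,0,7,0,0,0,-0.5],
  [0,0,8,0,0,0,-0.5],
  [0,0,8,0,0,0,-0.5],
])

```text
t: 16.4
ee_pos: [0.5742, 0.1064, 0.0378]
tcp_rot: [0.682, 0.049, 0.728, -0.057]
wrist_force: [-18.0, 2.0, 13.7]
opening: 0.751
```

Run:
```python
from h import *
where((-119,84,38));turn(0);see('side',(637,100),-.16,'s7.png')
```

```text
t 16.4 fence xy [-121.8   81.5] z 37.8 tilt 3.76 ztool hdg rel 0.43 F [-18.    2.   13.7] Ff [-18.1  -0.8] op 0.751431265635867
shift tool [-0.4  2.4  2.8] dist 3.7
turn [ 0.5 -3.6  0.9]
side score 0.73 495 panel world [ 6.42547e+02  1.01878e+02 -1.83000e-01] fence frame [-53.5  87.9] rel yaw deg -1.3 err 1.068 goal -55,90
```

View pics/s7.png

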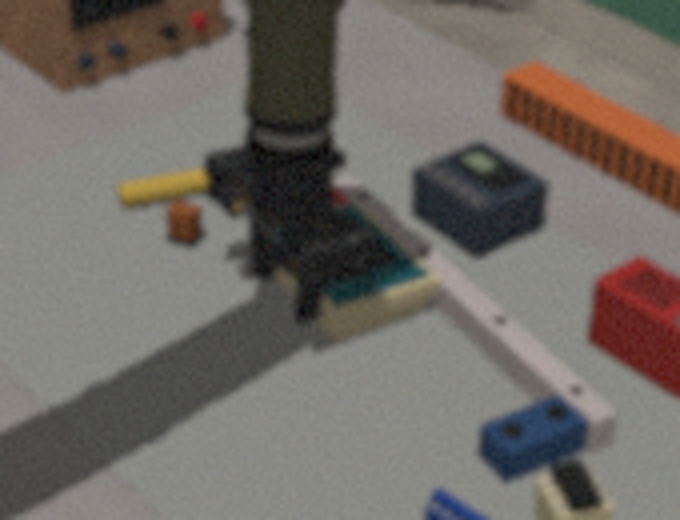

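The panel stalls at 18 N against the fence with no further travel. Backing off and moving away for a clear look.

>>> send_rows([
  [0,0,-8,0,-1.5,0,-0.5],
  [0,0,-15,0,-2,0,-0.5],
  [0,0,-20,0,0,0,-0.5],
  [-30,0,-5,0,0,0,-0.5],
  [-40,0,0,0,0,0,-0.5],
  [-40,0,0,0,0,0,-0.5],
  [-25,30,0,0,0,0,-0.5],
  [0,38,-10,0,0,0,-0.5],
])

```text
t: 17.17
ee_pos: [0.5257, 0.1766, 0.1788]
tcp_rot: [0.702, 0.05, 0.708, -0.066]
wrist_force: [1.0, 0.1, -0.1]
opening: 0.748
```

>>> send_rows([
  [0,38,-12,0,0,0,-0.5],
  [0,38,-12,0,0,0,-0.5],
  [0,38,-12,0,0,0,-0.5],
  [0,38,-12,0,0,0,-0.5],
  [0,38,-12,0,0,0,-0.5],
  [0,38,-12,0,0,0,-0.5],
  [0,10,0,0,0,0,-0.5],
  [0,0,0,0,0,0,-0.5],
])

```text
t: 17.83
ee_pos: [0.4955, 0.4441, 0.184]
tcp_rot: [0.705, 0.057, 0.704, -0.059]
wrist_force: [0.2, -0.2, 0.8]
opening: 0.751
```

Run:
```python
from h import *
where()
for i in range(2): see('top',(640,103),-.16); see('side',(640,103),-.16)
p=shot('top');a=p['img'];b=shot('side')['img']
u=proj(p,[.64,.105,.03])[0].astype(int);A=cv2.resize(a[u[1]-35:u[1]+35,u[0]-45:u[0]+45,::-1],None,fx=7,fy=7,interpolation=cv2.INTER_CUBIC)
cv2.imwrite('pics/t8.png',A)
for n,z in [('relay',.036),('terminal',.03),('contactor',.052),('screwdriver',.02),('tray',.04)]:
    r=rect(p,n,z); print(n, r and (round(r[0],2),np.round(r[2][0],1),np.round(r[2][1],1)))
I=[(p,k,pick(p,k,xy)[0]) for k,xy in (('fence',(690,5)),('red_stop',(662,193)),('blue_block',(609,-170)))]
print(fit([i for i in I if i[2] is not None],F))
```

```text
t 17.83 fence xy [-252.9  402.5] z 184.0 tilt 0.2 ztool hdg rel -0.35 F [ 0.2 -0.2  0.8] Ff [ 0.2 -0.2] op 0.7508387819806842
top score 0.96 1336 panel world [ 6.39660e+02  1.04808e+02 -1.58000e-01] fence frame [-56.9  90.3] rel yaw deg 0.1 err 0.039 goal -55,90
side score 0.63 998 panel world [ 6.42305e+02  1.02752e+02 -1.77000e-01] fence frame [-53.9  88.7] rel yaw deg -1.0 err 0.05 goal -55,90
top score 0.91 1371 panel world [ 6.40735e+02  1.03754e+02 -1.40000e-01] fence frame [-55.6  89.5] rel yaw deg 1.1 err 0.046 goal -55,90
side score 0.96 913 panel world [ 6.43256e+02  1.05202e+02 -2.29000e-01] fence frame [-53.4  91.3] rel yaw deg -4.0 err 0.102 goal -55,90
relay None
terminal None
contactor (0.51, array([ 565.9, -247.6]), array([46.1, 52.4]))
screwdriver (0.65, array([642.2, 105.9]), array([151.8, 113.5]))
tray (0.83, array([ 535.2, -466. ]), array([101.1, 140.2]))
(array([ 6.79466185e+02,  9.17609865e+00, -1.49344997e-01]), np.float64(0.33393913021469135))
```

View pics/t8.png

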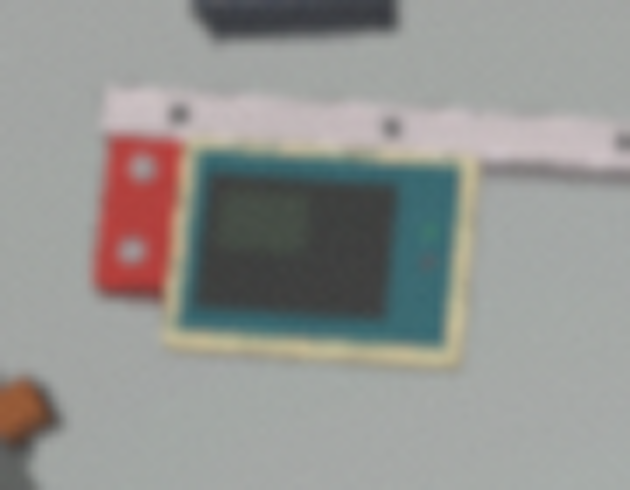

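The crop shows the panel's long edge along the fence (row ~145) and its left end against the red stop (column ~180), with no visible gap. I'll do one full-frame check of the bystanders against the first picture.

Run:
```python
from h import *
p=shot('top')
for n,z,o in [('relay',.036,(568,258)),('terminal',.03,(498,-198)),('contactor',.052,(565,-247)),('screwdriver',.02,(637,323)),('tray',.04,(531,-466))]:
    for i in range(3):
        m,s=pick(p,n,o,z)
        if m is not None: break
        p=shot('top')
    if m is not None:
        ys,xs=np.nonzero(m); print(n,round(s,2),(ray(p,(xs.mean(),ys.mean()),z)[0]*1000).round(1),'was box centre',o)
    else: print(n,'not found')
a=cv2.resize(cv2.imread('pics/t0.png'),(640,480))[150:330,100:500];b=cv2.resize(p['img'][:,:,::-1],(640,480))[150:330,100:500]
cv2.imwrite('pics/cmp.png',cv2.resize(np.vstack([a,b]),None,fx=1.6,fy=1.6))
```

```text
relay 0.51 [567.6 258.8] was box centre (568, 258)
terminal 0.55 [ 500.3 -198.4] was box centre (498, -198)
contactor 0.65 [ 565.  -247.6] was box centre (565, -247)
screwdriver 0.53 [598.4 333.9] was box centre (637, 323)
tray 0.84 [ 534.1 -466.5] was box centre (531, -466)
```

View pics/cmp.png

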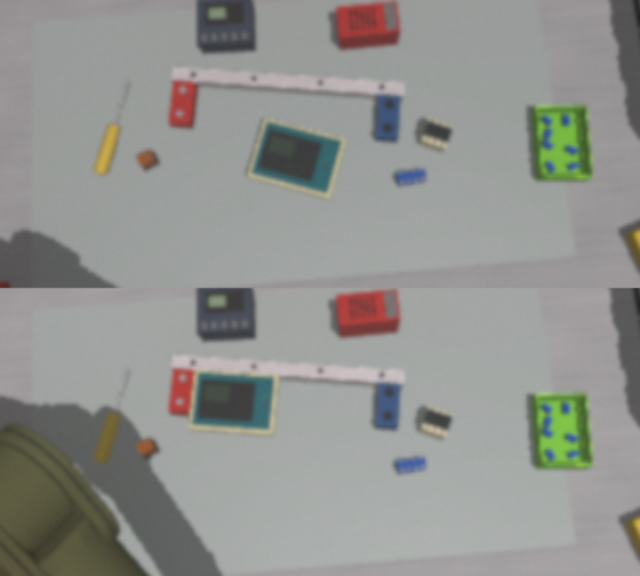

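Before (top) and after (bottom) match for every bystander. The screwdriver is at the same pixels, (107,150) and (107,437) less the 288 offset. The panel sits in the corner and the arm is clear. Handing in.

```bash
python3 -c "
from h import *
print(robot.sign_off())"
```

```text
the job is handed in; nothing more can be done
None
```

The panel is home in the corner: long edge against the fence, left end against the red stop. I handed the job in at about 18 s with the arm clear. I squared the panel by pushing its near edge with the two open fingers, pushed its right end along to the red stop, then pressed it against the fence.

- **Contact:** it stopped moving at about 15 N against the red stop and about 18 N against the fence. I did not nudge it against the stop again after the fence press.
- **Position:** averaged over four camera fits it sits about 1 mm or less from home, and the top view shows no gap. Single fits scatter by about 2 mm.
- **Angle:** the top-view fits give 0 to 1° off square. One of the two side-view fits said −4°; I discounted it because the top view and the fence press disagreed with it.
- **Bystanders:** the relay, terminal strip, contactor and tray are where they started, to within about 3 mm. The screwdriver's traced centre came out about 40 mm off because its mask differed, but in the before/after pictures it is at the same pixels.

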